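# Screw the hose elbow into the clamped water-filter head

### The job

Take the brass hose elbow from the wooden tray, start it in the port of the clamped water-filter head by feeling for the two notches, and screw it in clockwise until the resistance rises and its barb points the way of the red arrow, then let go. Press only lightly, as the head floats on a soft spring that must not be pushed down hard, and do not turn past the arrow. Leave everything else standing where it is.

Things in the scene. Friction and masses are not known exactly. Their poses are not given: they have to be found in the camera images.
- elbow: Brass hose elbow, about 0.3 kg, standing upright in the wooden tray on its round spigot, its barb level. Origin: centre of the spigot's bottom face; z up; the barb points along +x. Spigot 23 mm diameter from z = 0 to 30 mm, its lowest 4 mm tapered to 18 mm; above it a square body to z = 60 mm.
- flats (a point): Where to grip the elbow: on its axis, 49 mm above its origin, in the square body (26 x 26 mm, z = 30 to 60 mm), whose flats are square to the elbow's x and y; the y flats are free for the fingers. Elbow axes.
- lugs (a point): Midpoint of the elbow's two round thread lugs, on its axis 6 mm above its origin. The lugs stick out of the spigot along the elbow's +x and -x, are 5 mm thick and 38 mm over their tips. Elbow axes.
- barb_tip (a point): The free end of the elbow's ribbed barb (16 mm diameter): 52 mm along the elbow's +x, 46 mm above its origin.
- clamp: Dark clamp stand fixed to the counter, base 130 x 100 mm, origin at the counter under its centre, z up. Holds the round white water-filter head (62 mm diameter) with the grey female port on top, both centred on the clamp's z axis. Jaws at its +y and -y sides are 60 mm high. Its +x is the red arrow's direction.
- arrow (a point): Tip of the red arrow on the clamp's base; the arrow points along the clamp's +x, the direction that the finished barb must have.
- port (a point): Centre of the port's mouth: the rim at rest, 90 mm above the counter; clamp axes. Port 52 mm outside, bore 26 mm. The flat steel rim has two opposite notches, 10 mm wide, for the lugs. Their turn differs each time and is not measured: the elbow enters with its barb 40 to 90 degrees anticlockwise (from above) of the arrow. Elsewhere its lugs ride on the rim, its origin 3.5 mm below this point.
- thread (a point): Height of the soft rubber seal (5 N/mm), 13.7 mm below the rim: the elbow's foot drops to here through the notches. Turned clockwise, its lugs run under a ramp after about 15 degrees, drawing it down 0.07 mm per degree; resistance rises from about 30 (up to 0.4 N m), the arrow comes at 40 to 90, a dead stop at about 112 degrees. It does not unscrew by itself. Clamp axes.
- head (a joint): How far (m) the filter head is pushed down in its clamp: 0 at rest, positive down. It floats on a spring of 1.8 N/mm, free from 6 mm up to 9 mm down; it must not be pushed down over 7 mm (about 12 N).
- tray: Dark wooden tray, 150 (x) x 200 (y) x 22 mm, origin under its centre, with a floor 6 mm thick; fixed. The elbow stands in its -y half, two spares in its +y half.
- coupling: Spare straight brass coupling, 45 mm tall, 30 mm wide, standing in the tray; bystander, origin at its foot.
- washer: Red flat washer, 28 mm wide, lying in the tray; bystander, origin at its underside.
- wrench: Steel wrench lying on the counter beyond the tray; bystander.
- spoon: Spoon lying on the counter at the right; bystander.
- tumbler: Blue tumbler, 76 mm wide, 120 mm tall; bystander, origin at its foot.
- jar: Amber jar, 68 mm wide, 85 mm tall; bystander, origin at its foot.
Mind the look-alikes: they are no part of the job. What is shaped like the clamp but green or pink is not meant.

How it is judged:
By the outcome, as a careful person would: the job done as asked, in the order asked, and still so for the second after the job is handed in, with the robot touching nothing.
It also fails if it takes over 58 s, if anything falls off the work surface, if the arm or the gripper's body presses on something with over 40 N, if the wrist force passes 120 N, or if a joint passes its speed limit or range.

### The arm

A 6-joint arm with a two-finger parallel gripper is mounted at the origin on the work surface. World frame = base frame: x ahead of the robot, y to its left, z up, the work surface at z = 0. Lengths are in m, angles in rad, forces in N, time in s.
With the tool pointing down it reaches from about 0.375 to 0.975 m from the base axis. Payload 3.8 kg.
Tool frame: the origin (TCP) lies at the very end of the fingers, on their centre line; the grasp point (between the pads) lies 19 mm behind it (bot.tcp_to_grasp is the z of the grasp point in the tool frame, in m); z points along the fingers, y is the direction in which the jaws open and shut (so a half turn about z gives the same grasp; the last joint's range is limited). The gripper opens to 85 mm and grips with 20 to 120 N. Pads are 22 mm wide; open, the fingers measure 114 mm over their backs; the gripper's body (76 mm by 85 mm) begins 54 mm behind the grasp point. The pads swing forward as they close: fully open they stand 13 mm farther back than shut.
Start: joints at [1.194, 0.264, 1.604, -0, 1.274, -0.037], TCP at [0.225, 0.636, 0.231] pointing down, gripper open.
Joint ranges: [-2.63, 2.63], [-0.94, 2.18], [0.31, 2.57], [-1.31, 4.45], [0, 2.66], [-2.55, 2.55]. Speed limits (rad/s): [2.57, 2.57, 3.14, 3.14, 3.14, 3.14].

### API

Orientations are given as a rotation vector (axis times angle).
In Python, from workcell import status, vision, job, bot gives the robot as it stands.
- The arm moves only by the tool apply_moves, never from a script. Its argument "deltas" is a list of rows, each a list of 7 numbers: the shift along the tool's x, y, z in m, then the turn, a rotation vector about the tool's x, y, z in rad, then the closure, from 0 (fully open) to 1 (shut). In form: [[x, y, z, rx, ry, rz, jaw], ...]. A call has 1 to 8 rows; each row is the pose to reach, as a shift and turn from the pose commanded when the call began, along the tool's axes at that moment; what a row does not reach only later rows make up. A row lasts 1/12 s, in which the tool goes at most 41.7 mm and 7.16 degrees, less where a joint would pass 70% of its speed; a pose out of reach is approached as far as the arm can. A call with a gripper value outside its range is refused whole. The fingers move at their own pace and stop on an object; "squeeze" is the grip in N (left out, the last holds). Time passes only in rows, so rows that repeat a pose let the fingers close. It gives the time, the measured TCP pose, the force and the opening at its end, in the units of the state.
- status.read_state(): the state, without advancing time (a new reading comes with each control period).
- vision.read_camera(name): name is "scene" or "top" or "wrist"; returns the picture (400x640x3 uint8, red, green, blue); there is no depth.
- vision.get_calibration(name): a dict with "fov_y" (degrees; the focal length in pixels is half the picture's height over the tangent of half this angle, whatever the lens; pixels are square), "cx", "cy" (the principal point, pixels), "k1" (the pictures are not rectified: a ray, as slopes to the right and down, at radius r is drawn at 1 + k1 r^2 times it, then the intrinsics apply), "R" (3x3) and "t" (3): a world point X has camera coordinates R X + t; the wrist camera has in their place "tool_from_camera" (4x4, takes a point from camera to tool coordinates, whose origin is the TCP and whose axes are the flange's). Camera axes: x right, y down, z forward; pixel columns grow to the right and rows downward; lengths in m; the calibration is good to about 2 mm. A picture is of the moment at which its call begins: read the wrist's pose just before it. get_calibration takes no time and is no camera call.
- job.finish_job(): hands the job in, once; it reports no verdict.
The state is a dict: "time": time; "q": joint angles; "joint_vel": joint speeds; "joint_torque": joint torques, N m; "tool_pos": TCP position; "tcp_rot": TCP orientation; "wrist_force": force on the tool from outside, world axes, zero at the start; "torque": the same for the moment, N m; "width": opening from 0.0 (shut) to 1.0 (fully open).
Only numpy, scipy, OpenCV 4.12 (cv2) and the standard library are available. Lean on these libraries where they do the work, as an engineer would, in place of code of your own. Each camera call takes 0.05 s, during which the arm holds its last target. There are 200 camera calls.

## Working session

There is one attempt and no reset: what is moved stays moved. The work goes in short steps, Python scripts to look and compute and a tool call to move; the robot and the scene stay as the last step left them, time stands still between calls to the robot, and variables do not carry over. Pictures are saved under pics/ and viewed, about 8 in all and at most 12, crops included, and the job is handed in when it is done.

Besides the shell and the picture viewer there is one more tool, called after "Request:" by a JSON object that holds its "fn" and its "kwargs". apply_moves: Moves the arm, as the interface text tells. Its arguments: {"type":"object","properties":{"deltas":{"type":"array","items":{"type":"array","items":{"type":"number"}}},"squeeze":{"type":"number"}},"required":["deltas"]}

```bash
mkdir -p pics
cat > h.py <<'E'
import numpy as np, cv2
from scipy.spatial.transform import Rotation as Ro
from workcell import status, vision, job, bot
def cam(name, st=None):
    c=vision.get_calibration(name)
    f=200/np.tan(np.radians(c["fov_y"])/2)
    if "R" in c: R=np.array(c["R"]);t=np.array(c["t"]);Rw=R.T;o=-R.T@t
    else:
        T=np.array(c["tool_from_camera"]);Rt=Ro.from_rotvec(st["tcp_rot"]).as_matrix()
        Rw=Rt@T[:3,:3];o=np.array(st["tool_pos"])+Rt@T[:3,3]
    return dict(f=f,cx=c["cx"],cy=c["cy"],k1=c["k1"],Rw=Rw,o=o)
def ray(C,u,v):
    d=np.array([(u-C["cx"])/C["f"],(v-C["cy"])/C["f"]]);s=d.copy()
    for _ in range(30): s=d/(1+C["k1"]*(s@s))
    return C["o"],C["Rw"]@np.array([s[0],s[1],1])
def onplane(C,u,v,z):
    o,d=ray(C,u,v);return o+d*(z-o[2])/d[2]
def proj(C,X):
    p=C["Rw"].T@(np.array(X)-C["o"]);s=p[:2]/p[2];s=s*(1+C["k1"]*(s@s));return s*C["f"]+[C["cx"],C["cy"]]
def save(name,im,crop=None,k=1):
    if crop: im=im[crop[1]:crop[3],crop[0]:crop[2]]
    cv2.imwrite("pics/"+name,cv2.resize(im[:,:,::-1],None,fx=k,fy=k,interpolation=cv2.INTER_CUBIC))
E
python3 - <<'E'
from h import *
s=status.read_state();print(s, bot.tcp_to_grasp)
a=vision.read_camera("top");b=vision.read_camera("scene")
np.save("top.npy",a);np.save("scene.npy",b)
cv2.imwrite("pics/a.png",np.vstack([cv2.resize(a,None,fx=1,fy=.75)*0+0 if 0 else a])[:,:,::-1]);save("b.png",b)
for n in("top","scene"):
    C=cam(n);print(n,C["o"],C["f"],C["Rw"][:,2])
print(vision.get_calibration("wrist"))
E
```

```text
{'time': 0.0, 'q': array([ 1.19412357e+00,  2.64714139e-01,  1.60541513e+00, -2.34229565e-07,
        1.27368248e+00, -3.69025253e-02]), 'joint_vel': array([ 4.32199708e-04,  1.45909767e-03,  7.35174717e-05,  4.94335931e-04,
       -1.82813236e-04,  2.16190569e-04]), 'joint_torque': array([ 2.47493677e-03, -5.15117991e+01, -3.67309785e+01, -6.64991603e-05,
        1.29072263e-02, -2.43746092e-05]), 'tool_pos': array([0.22468671, 0.63571648, 0.2299661 ]), 'tcp_rot': array([-0.5310689 , -3.09591625,  0.00341106]), 'wrist_force': array([ 0.36461349, -0.13910168,  0.60021289]), 'torque': array([ 0.03865806, -0.01344584,  0.01838572]), 'width': 1.001145369579159} -0.0187
top [ 0.40051145 -0.0089044   1.24158644] 491.1805192140039 [ 0.12747521 -0.01301614 -0.99175635]
scene [0.9946822  0.75355639 0.71734444] 385.8158723839144 [-0.40693479 -0.70876707 -0.57624068]
{'fov_y': 58.57804780651794, 'cx': 325.2647843120543, 'cy': 200.04487462778363, 'k1': -0.04645191808822937, 'tool_from_camera': array([[ 8.49412757e-05, -9.57055452e-01, -2.89904905e-01,
         7.36370652e-02],
       [ 9.99999634e-01, -1.65447588e-04,  8.39184702e-04,
         7.83427822e-04],
       [-8.51110362e-04, -2.89904870e-01,  9.57055088e-01,
        -1.43183692e-01],
       [ 0.00000000e+00,  0.00000000e+00,  0.00000000e+00,
         1.00000000e+00]])}
```

View pics/a.png

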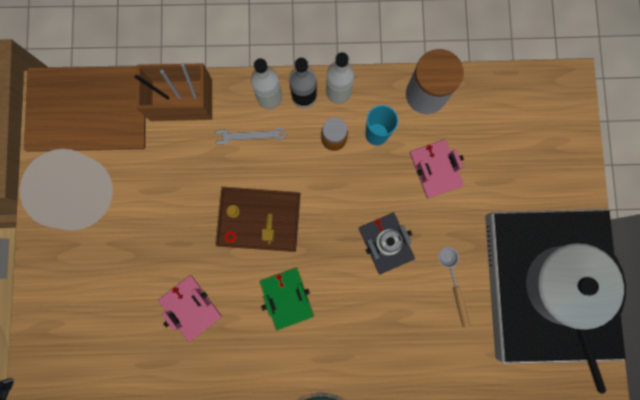

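View pics/b.png

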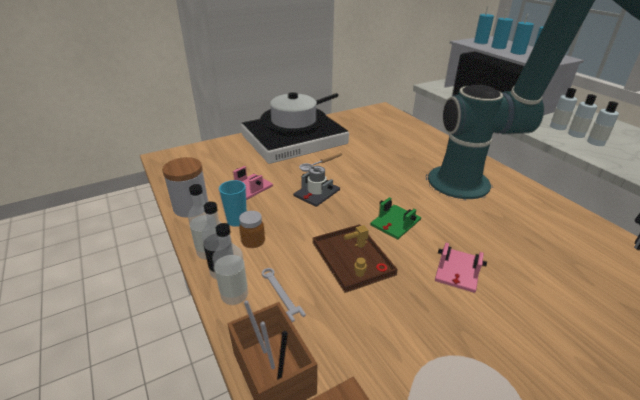

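Top view: the elbow stands in the tray's right half (body about (268,236), barb toward (270,214)). The other brass thing at (233,211) is the coupling (round, in the other half). Clamp candidates: dark with white head and grey port at (387,243); green (287,298); pink (190,308) and (437,168). The dark one fits. An enlarged crop to confirm both.

Run:
```python
from h import *
a=np.load("top.npy")
A=cv2.resize(a[180:260,205:305],None,fx=4,fy=4,interpolation=cv2.INTER_CUBIC)
B=cv2.resize(a[200:280,350:450],None,fx=4,fy=4,interpolation=cv2.INTER_CUBIC)
save("c.png",np.hstack([A,B]))
C=cam("top")
hsv=cv2.cvtColor(a,cv2.COLOR_RGB2HSV)
m=((hsv[...,0]>20)&(hsv[...,0]<32)&(hsv[...,1]>120)&(hsv[...,2]>90)).astype(np.uint8)
m[:,:215]=0;m[:,300:]=0;m[:185]=0;m[250:]=0
n,l,s,c=cv2.connectedComponentsWithStats(m);print(s,c)
m=((hsv[...,0]<6)|(hsv[...,0]>174))&(hsv[...,1]>150)&(hsv[...,2]>80);m=m.astype(np.uint8);m[:,:350]=0;m[:,420:]=0;m[:205]=0;m[280:]=0
n,l,s,c=cv2.connectedComponentsWithStats(m);print(s,c)
for i in range(1,n):print(onplane(C,*c[i],.012))
print("port",onplane(C,390,241.5,.09), "elbow",onplane(C,268,236,.066),onplane(C,270,214,.052))
```

```text
[[     0      0    640    400 255723]
 [   227    206     12     11    107]
 [   262    215     11     27    170]] [[319.57064089 199.4745721 ]
 [232.8317757  211.10280374]
 [267.78823529 230.44705882]]
[[     0      0    640    400 255955]
 [   375    220      8     11     45]] [[319.48964076 199.49562618]
 [378.42222222 224.37777778]]
[ 0.51731174 -0.16107665  0.012     ]
port [ 0.46882522 -0.17683895  0.09      ] elbow [0.49172285 0.11129108 0.066     ] [0.54633252 0.10708486 0.052     ]
```

View pics/c.png

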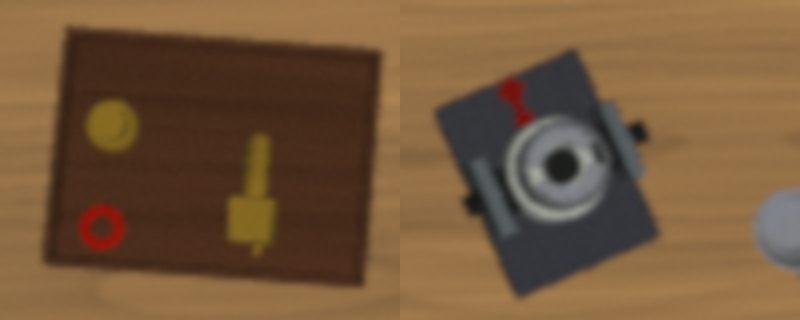

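```bash
cat >> h.py <<'E'
def delta(pos,yaw):
    """tool-frame delta from present pose to TCP pos, pointing down, tool x at yaw (deg)"""
    s=status.read_state();R=Ro.from_rotvec(s["tcp_rot"]).as_matrix()
    y=np.radians(yaw);x=np.array([np.cos(y),np.sin(y),0]);z=np.array([0,0,-1.]);G=np.array([x,np.cross(z,x),z]).T
    d=R.T@(np.array(pos)-s["tool_pos"]);r=Ro.from_matrix(R.T@G).as_rotvec()
    print("t",s["time"],"pos",s["tool_pos"].round(4),"yaw",np.degrees(np.arctan2(R[1,0],R[0,0])).round(2),"F",s["wrist_force"].round(1),"w",s["width"])
    print("delta",d.round(4),r.round(4))
E
python3 - <<'E'
from h import *
C=cam("top")
f=lambda u,v,z:onplane(C,u,v,z)
b=f(267.7,235,.066);t=f(270,214,.052);print(b,t,np.degrees(np.arctan2(*(t-b)[1::-1])))
P=lambda x,y:f(350+(x-400)/4,200+y/4,.012)
q=[P(435,110),P(575,50),P(658,235),P(518,297)];print(np.array(q),np.mean(q,0))
for i,j in((3,0),(2,1)):d=q[j]-q[i];print(np.linalg.norm(d),np.degrees(np.arctan2(d[1],d[0])))
print("port",f(390.5,241.5,.09))
delta([.49,.111,.20],-4)
E
```

```text
[0.49414035 0.11197352 0.066     ] [0.54633252 0.10708486 0.052     ] -5.351082786471112
[[ 0.51082473 -0.11126868  0.012     ]
 [ 0.54631952 -0.20108564  0.012     ]
 [ 0.42876175 -0.24731696  0.012     ]
 [ 0.39296466 -0.15832663  0.012     ]] [ 0.46971766 -0.17949948  0.012     ]
0.12690723594187242 21.765327108265634
0.12632167024466517 21.46796110139933
port [ 0.46879216 -0.17801238  0.09      ]
t 0.1 pos [0.2247 0.6358 0.2301] yaw 160.53 F [0.3 1.2 0.1] w 0.9993163820472115
delta [-0.425  -0.4063  0.0309] [-6.0000e-04  3.0000e-03  2.8716e+00]
```

Request:
{"fn": "apply_moves", "kwargs": {"deltas": [[-0.21, -0.2, 0.015, 0, 0, 0.95, 0], [-0.21, -0.2, 0.015, 0, 0, 0.95, 0], [-0.21, -0.2, 0.015, 0, 0, 0.95, 0], [-0.21, -0.2, 0.015, 0, 0, 0.95, 0], [-0.21, -0.2, 0.015, 0, 0, 0.95, 0], [-0.21, -0.2, 0.015, 0, 0, 0.95, 0], [-0.21, -0.2, 0.015, 0, 0, 0.95, 0], [-0.21, -0.2, 0.015, 0, 0, 0.95, 0]]}}

```text
time: 0.77
tool_pos: [0.3582, 0.3716, 0.2151]
tcp_rot: [1.9, 2.498, -0.006]
wrist_force: [0.2, 0.9, 0.0]
width: 1.003
```

```bash
python3 -c "
from h import *
delta([.49,.111,.20],-5)"
```

```text
t 0.7667 pos [0.3582 0.3716 0.2151] yaw 105.5 F [0.2 0.9 0. ] w 1.0027288851534273
delta [-0.2863  0.0574  0.0163] [0.0035 0.0042 1.9285]
```

Request:
{"fn": "apply_moves", "kwargs": {"deltas": [[-0.036, 0.007, 0.002, 0, 0, 0.12, 0], [-0.072, 0.014, 0.004, 0, 0, 0.24, 0], [-0.107, 0.0215, 0.006, 0, 0, 0.36, 0], [-0.143, 0.0285, 0.008, 0, 0, 0.48, 0], [-0.179, 0.036, 0.01, 0, 0, 0.6, 0], [-0.215, 0.043, 0.012, 0, 0, 0.72, 0], [-0.25, 0.05, 0.014, 0, 0, 0.84, 0], [-0.286, 0.057, 0.016, 0, 0, 0.96, 0]]}}

```text
time: 1.43
tool_pos: [0.4905, 0.1172, 0.1999]
tcp_rot: [-2.838, -1.346, 0.001]
wrist_force: [0.8, 1.1, 0.7]
width: 1.002
```

Request:
{"fn": "apply_moves", "kwargs": {"deltas": [[0, 0, 0, 0, 0, 0.12, 0], [0, 0, 0, 0, 0, 0.24, 0], [0, 0, 0, 0, 0, 0.36, 0], [0, 0, 0, 0, 0, 0.48, 0], [0, 0, 0, 0, 0, 0.6, 0], [0, 0, 0, 0, 0, 0.72, 0], [0, 0, 0, 0, 0, 0.84, 0], [0, 0, 0, 0, 0, 0.965, 0]]}}

```text
time: 2.1
tool_pos: [0.4899, 0.1187, 0.1997]
tcp_rot: [3.139, -0.124, -0.002]
wrist_force: [1.1, 0.2, -0.0]
width: 1.001
```

Request:
{"fn": "apply_moves", "kwargs": {"deltas": [[0, 0, 0, 0, 0, 0, 0]]}}

```text
time: 2.18
tool_pos: [0.49, 0.1188, 0.1998]
tcp_rot: [3.139, -0.12, -0.001]
wrist_force: [-0.1, -0.8, 0.3]
width: 1.005
```

Run:
```python
from h import *
delta([.49,.111,.20],-5)
s=status.read_state();a=vision.read_camera("wrist");np.save("w1.npy",a);save("d.png",a)
C=cam("wrist",s)
hsv=cv2.cvtColor(a,cv2.COLOR_RGB2HSV)
m=((hsv[...,0]>20)&(hsv[...,0]<32)&(hsv[...,1]>120)&(hsv[...,2]>60)).astype(np.uint8)
n,l,st,c=cv2.connectedComponentsWithStats(m)
for i in range(1,n):
  if st[i,4]>200:print(st[i],c[i])
print(proj(C,[.494,.112,.066]),proj(C,[.546,.107,.052]))
```

```text
t 2.1833 pos [0.49   0.1188 0.1998] yaw -4.37 F [-0.1 -0.8  0.3] w 1.0046849646843101
delta [ 0.0006  0.0077 -0.0002] [0.0003 0.0009 0.0109]
[202  88  39  36 754] [221.45092838 105.51193634]
[ 315  112   32   83 1342] [330.64530551 159.75037258]
[334.41300965 183.03896018] [335.75122761 115.18960923]
```

View pics/d.png

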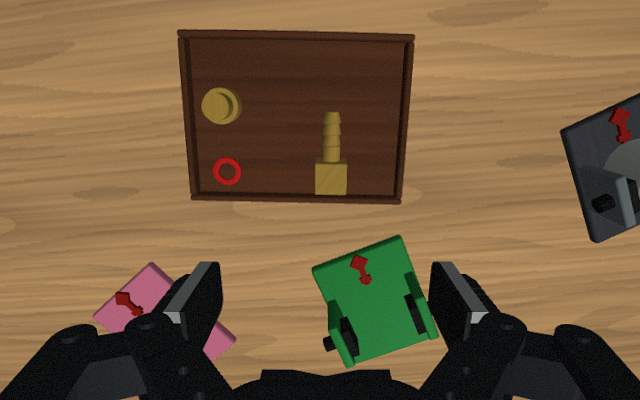

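Wrist view: elbow body top face spans (315..347, 161..194), centre about (331,178), with the barb going up to (332,112).

Run:
```python
from h import *
s=status.read_state();C=cam("wrist",s)
b=onplane(C,331,178,.066);t=onplane(C,332,112.5,.057)
print(b,t,np.degrees(np.arctan2(*(t-b)[1::-1])))
for u,v in((315.5,162),(346.5,162),(315.5,194),(347,194)):print(onplane(C,u,v,.066))
yaw=np.degrees(np.arctan2(*(t-b)[1::-1]))
delta([b[0],b[1],.036],yaw)
```

```text
[0.49837603 0.11450978 0.066     ] [0.54867451 0.11026089 0.057     ] -4.828512785602505
[0.51213904 0.12582547 0.066     ]
[0.51042427 0.10148453 0.066     ]
[0.48601184 0.12788152 0.066     ]
[0.48422147 0.10248482 0.066     ]
t 2.2333 pos [0.49   0.1188 0.1999] yaw -4.05 F [-0.1 -0.5 -0.1] w 1.0000005475488092
delta [0.0088 0.0037 0.1638] [0.0002 0.0009 0.0135]
```

Request:
{"fn": "apply_moves", "kwargs": {"deltas": [[0.0075, 0.004, 0.03, 0, 0, 0.01, 0], [0.0075, 0.004, 0.06, 0, 0, 0.01, 0], [0.0075, 0.004, 0.09, 0, 0, 0.01, 0], [0.0075, 0.004, 0.12, 0, 0, 0.01, 0], [0.0075, 0.004, 0.145, 0, 0, 0.01, 0], [0.0075, 0.004, 0.16, 0, 0, 0.01, 0], [0.0075, 0.004, 0.164, 0, 0, 0.01, 0], [0.0075, 0.004, 0.164, 0, 0, 0.01, 0]]}}

```text
time: 2.9
tool_pos: [0.4961, 0.114, 0.0347]
tcp_rot: [3.138, -0.127, -0.006]
wrist_force: [0.3, -0.7, 0.0]
width: 1.002
```

Request:
{"fn": "apply_moves", "kwargs": {"deltas": [[0, 0, 0, 0, 0, 0, 0.4], [0, 0, 0, 0, 0, 0, 0.5], [0, 0, 0, 0, 0, 0, 0.6], [0, 0, 0, 0, 0, 0, 0.7], [0, 0, 0, 0, 0, 0, 1], [0, 0, 0, 0, 0, 0, 1], [0, 0, 0, 0, 0, 0, 1], [0, 0, 0, 0, 0, 0, 1]], "squeeze": 60}}

```text
time: 3.57
tool_pos: [0.4985, 0.1145, 0.0375]
tcp_rot: [-3.139, 0.13, -0.003]
wrist_force: [-1.8, -0.0, 5.3]
width: 0.293
```

Run:
```python
from h import *
delta([.497,.114,.17],-4.8)
s=status.read_state();print(s["torque"]);a=vision.read_camera("wrist");save("e.png",a)
```

```text
t 3.5667 pos [0.4985 0.1145 0.0375] yaw -4.76 F [-1.8 -0.   5.3] w 0.29300544862461825
delta [-0.0012  0.0005 -0.1325] [-0.0004 -0.0018  0.0007]
[-0.07754497  0.14292516 -0.00168868]
```

View pics/e.png

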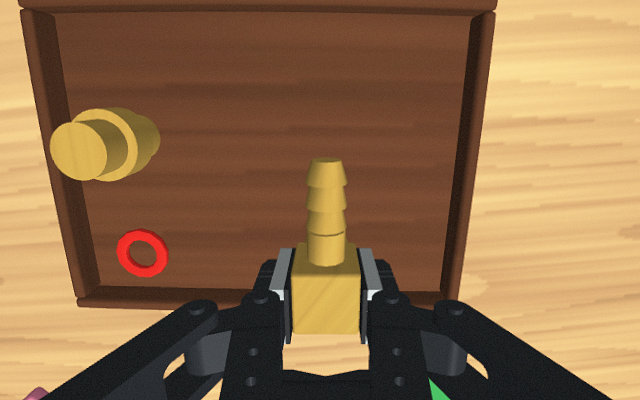

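Run:
```python
from h import *
s=status.read_state();C=cam("wrist",s)
for u,v in((292,332),(360,332)): print((onplane(C,u,v,.066)-s["tool_pos"]).round(4))
p=onplane(C,327,159,.052)-s["tool_pos"];print(p)
R=Ro.from_rotvec(s["tcp_rot"]).as_matrix()
print("tip in tool",R.T@p)
for q in(-.013,.013): print(R.T@(onplane(C,326,332,.066)-s["tool_pos"]))
```

```text
[-0.0117  0.0145  0.0285]
[-0.0138 -0.0114  0.0285]
[ 0.0510859  -0.00413002  0.01450509]
tip in tool [ 0.05127936 -0.00012912 -0.01440951]
[-0.01274115 -0.00046103 -0.02852867]
[-0.01274115 -0.00046103 -0.02852867]
```

Request:
{"fn": "apply_moves", "kwargs": {"deltas": [[0, 0, -0.015, 0, 0, 0, 1], [0, 0, -0.04, 0, 0, 0, 1], [0, 0, -0.07, 0, 0, 0, 1], [0, 0, -0.1, 0, 0, 0, 1], [0, 0, -0.13, 0, 0, 0, 1], [0, 0, -0.15, 0, 0, 0, 1], [0, 0, -0.165, 0, 0, 0, 1], [0, 0, -0.165, 0, 0, 0, 1]]}}

```text
time: 4.28
tool_pos: [0.4997, 0.1147, 0.205]
tcp_rot: [-3.137, 0.13, -0.01]
wrist_force: [0.8, 0.7, -1.3]
width: 0.293
```

Run:
```python
from h import *
delta([.435,-.145,.205],70)
print(status.read_state()["torque"])
```

```text
t 4.2833 pos [0.4997 0.1147 0.205 ] yaw -4.76 F [ 0.8  0.7 -1.3] w 0.29308696914023924
delta [-0.0429  0.2642 -0.0007] [ 0.0027 -0.0065 -1.3048]
[ 0.00349215 -0.07401366 -0.01098743]
```

Request:
{"fn": "apply_moves", "kwargs": {"deltas": [[0.004, 0.02, 0, 0, 0, -0.07, 1], [0.012, 0.06, 0, 0, 0, -0.16, 1], [0.02, 0.1, 0.003, 0, 0, -0.26, 1], [0.028, 0.14, 0.006, 0, 0, -0.36, 1], [0.036, 0.18, 0.009, 0, 0, -0.46, 1], [0.044, 0.22, 0.012, 0, 0, -0.56, 1], [0.052, 0.26, 0.015, 0, 0, -0.66, 1], [0.06, 0.295, 0.015, 0, 0, -0.76, 1]]}}

```text
time: 4.95
tool_pos: [0.5309, -0.1866, 0.1832]
tcp_rot: [-2.959, -1.048, 0.005]
wrist_force: [0.6, 0.4, -4.0]
width: 0.29
```

Request:
{"fn": "apply_moves", "kwargs": {"deltas": [[0, 0.007, 0, 0, 0, -0.12, 1], [0, 0.014, 0, 0, 0, -0.24, 1], [0, 0.021, 0, 0, 0, -0.36, 1], [0, 0.028, 0, 0, 0, -0.48, 1], [0, 0.035, 0, 0, 0, -0.6, 1], [0, 0.035, 0, 0, 0, -0.7, 1], [0, 0.035, 0, 0, 0, -0.72, 1], [0, 0.035, 0, 0, 0, -0.72, 1]]}}

```text
time: 5.62
tool_pos: [0.5536, -0.2114, 0.1842]
tcp_rot: [-2.405, -2.016, 0.002]
wrist_force: [0.3, 0.1, -3.0]
width: 0.291
```

Run:
```python
from h import *
delta([.469,-.178,.19],100)
s=status.read_state();a=vision.read_camera("wrist");np.save("w3.npy",a)
C=cam("wrist",s);p=proj(C,[.469,-.178,.09]);print(p)
save("f.png",a)
```

```text
t 5.6167 pos [ 0.5536 -0.2114  0.1842] yaw 79.94 F [ 0.3  0.1 -3. ] w 0.29092808855802677
delta [ 0.0181 -0.0892 -0.0055] [-0.0031 -0.0014 -0.3502]
[195.60964098 178.8507827 ]
```

View pics/f.png

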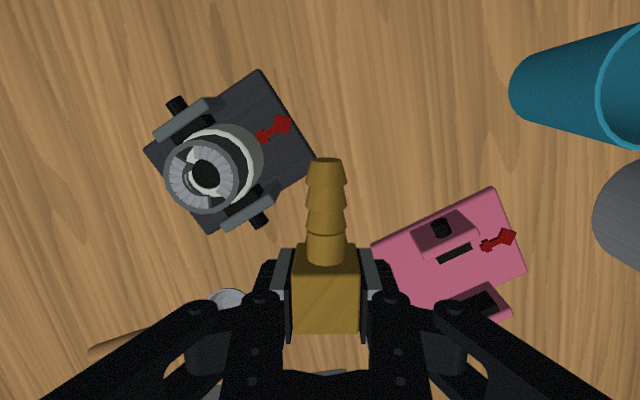

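Run:
```python
from h import *
a=np.load("w3.npy");save("g.png",a,(140,60,320,240),3.3)
```

```text
(no output)
```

View pics/g.png

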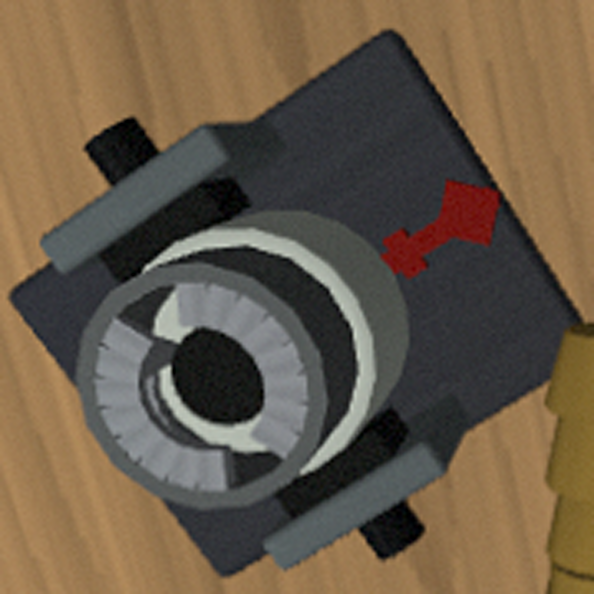

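Run:
```python
from h import *
s=status.read_state();C=cam("wrist",s)
g=lambda x,y,z:onplane(C,140+x/3.3,60+y/3.3,z)
c=g(202,386,.09);print("port",c)
for x,y in((77,386),(328,386),(202,262),(202,510)):print(np.linalg.norm(g(x,y,.09)-c))
n=g(147,308,.09)-g(258,470,.09);print("notch",np.linalg.norm(n),np.degrees(np.arctan2(n[1],n[0])))
q=[g(388,32,.012),g(582,318,.012)]
d=q[1]-q[0];print("edge +x side (-y dir)",np.linalg.norm(d),np.degrees(np.arctan2(d[1],d[0]))+90)
e=g(388,32,.012)-g(12,296,.012);print("edge x",np.linalg.norm(e),np.degrees(np.arctan2(e[1],e[0])))
a=g(480,212,.013)-g(400,255,.013);print("arrow",np.degrees(np.arctan2(a[1],a[0])))
delta([c[0],c[1],.13],100)
```

```text
port [ 0.47334981 -0.17742402  0.09      ]
0.02656798716827165
0.026477484552763837
0.025861631523375235
0.02749899586601449
notch 0.04010049111930223 109.87012686039778
edge +x side (-y dir) 0.08833405324339995 23.51380281986252
edge x 0.12607761919295785 22.060840676661346
arrow 17.27282812407435
t 5.6667 pos [ 0.5538 -0.2114  0.1846] yaw 79.89 F [ 0.4  0.1 -2.2] w 0.29625694797522917
delta [ 0.0193 -0.0851  0.0548] [-0.0025 -0.0011 -0.3509]
```

Request:
{"fn": "apply_moves", "kwargs": {"deltas": [[0.003, -0.012, 0, 0, 0, -0.08, 1], [0.006, -0.025, 0, 0, 0, -0.16, 1], [0.01, -0.045, 0, 0, 0, -0.26, 1], [0.014, -0.062, 0.01, 0, 0, -0.36, 1], [0.018, -0.077, 0.025, 0, 0, -0.45, 1], [0.0195, -0.085, 0.04, 0, 0, -0.508, 1], [0.0195, -0.085, 0.048, 0, 0, -0.508, 1], [0.0195, -0.085, 0.048, 0, 0, -0.508, 1]]}}

```text
time: 6.33
tool_pos: [0.4724, -0.177, 0.1358]
tcp_rot: [-1.823, -2.554, 0.001]
wrist_force: [0.3, 0.1, -2.7]
width: 0.294
```

Request:
{"fn": "apply_moves", "kwargs": {"deltas": [[0, 0, 0, 0, 0, 0, 1]]}}

```text
time: 6.42
tool_pos: [0.4747, -0.178, 0.1381]
tcp_rot: [-1.824, -2.558, 0.0]
wrist_force: [-0.6, -0.6, -2.1]
width: 0.288
```

Run:
```python
from h import *
delta([.4733,-.177,.12],109)
delta([.4733,-.177,.12],109)
s=status.read_state();print(s["torque"],s["q"])
b=vision.read_camera("scene");save("hh.png",b,(270,140,370,220),6)
b=vision.read_camera("wrist");save("w4.png",b,)
```

```text
t 6.4167 pos [ 0.4747 -0.178   0.1381] yaw 109.01 F [-0.6 -0.6 -2.1] w 0.288355442819075
delta [ 0.0014 -0.001   0.0181] [-0.0001 -0.0001  0.0001]
t 6.4167 pos [ 0.4747 -0.178   0.1381] yaw 109.01 F [-0.6 -0.6 -2.1] w 0.288355442819075
delta [ 0.0014 -0.001   0.0181] [-0.0001 -0.0001  0.0001]
[-0.04287395  0.01889137 -0.01070181] [-4.07910289e-01  2.55019011e-02  2.05570515e+00 -1.31604439e-05
  1.06057330e+00 -7.39641206e-01]
```

View pics/hh.png

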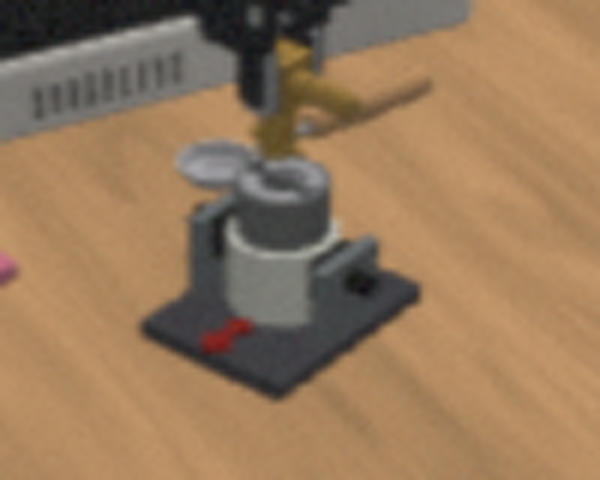

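Run:
```python
from h import *
C=cam("scene")
print("port",proj(C,[.4733,-.177,.09]),"seen 317.2,170.3")
print("spigot z=.115",proj(C,[.4747,-.178,.118]),"seen 316,163")
```

```text
port [316.68433641 169.57974649] seen 317.2,170.3
spigot z=.115 [316.1837263  161.87662256] seen 316,163
```

Request:
{"fn": "apply_moves", "kwargs": {"deltas": [[0.0005, 0, 0.005, 0, 0, 0, 1], [0.0005, 0, 0.01, 0, 0, 0, 1], [0.0005, 0, 0.014, 0, 0, 0, 1], [0.0005, 0, 0.014, 0, 0, 0, 1]]}}

```text
time: 6.85
tool_pos: [0.4736, -0.1773, 0.1231]
tcp_rot: [-1.82, -2.558, 0.001]
wrist_force: [-0.2, -0.8, -1.1]
width: 0.297
```

Request:
{"fn": "apply_moves", "kwargs": {"deltas": [[0, 0, 0.002, 0, 0, 0, 1], [0, 0, 0.004, 0, 0, 0, 1]]}}

```text
time: 7.02
tool_pos: [0.4744, -0.1776, 0.1202]
tcp_rot: [1.821, 2.559, 0.0]
wrist_force: [-0.4, -0.1, -1.2]
width: 0.29
```

Request:
{"fn": "apply_moves", "kwargs": {"deltas": [[0, 0, 0.001, 0, 0, 0, 1], [0, 0, 0.002, 0, 0, 0, 1]]}}

```text
time: 7.18
tool_pos: [0.4742, -0.1775, 0.1182]
tcp_rot: [-1.821, -2.56, 0.0]
wrist_force: [-0.7, 0.7, -1.9]
width: 0.294
```

Request:
{"fn": "apply_moves", "kwargs": {"deltas": [[0, 0, 0.001, 0, 0, 0, 1], [0, 0, 0.002, 0, 0, 0, 1]]}}

```text
time: 7.35
tool_pos: [0.4742, -0.1776, 0.1165]
tcp_rot: [-1.821, -2.56, 0.0]
wrist_force: [-0.7, -0.2, 0.3]
width: 0.297
```

Request:
{"fn": "apply_moves", "kwargs": {"deltas": [[0, 0, 0.001, 0, 0, 0, 1], [0, 0, 0.002, 0, 0, 0, 1]]}}

```text
time: 7.52
tool_pos: [0.4742, -0.1776, 0.1147]
tcp_rot: [-1.821, -2.56, 0.0]
wrist_force: [-2.6, 0.7, 3.4]
width: 0.29
```

Run:
```python
from h import *
delta([.4733,-.177,.108],109)
s=status.read_state();print(s["torque"])
```

```text
t 7.5167 pos [ 0.4742 -0.1776  0.1147] yaw 109.14 F [-2.6  0.7  3.4] w 0.2901658824671116
delta [ 0.0008 -0.0007  0.0067] [-0.0001  0.      0.0024]
[0.13602628 0.47029517 0.01734887]
```

Request:
{"fn": "apply_moves", "kwargs": {"deltas": [[0.0005, -0.0007, 0, 0, 0, 0, 1], [0.001, -0.0013, 0, 0, 0, 0, 1], [0.001, -0.0013, 0, 0, 0, 0, 1]]}}

```text
time: 7.77
tool_pos: [0.4725, -0.1769, 0.114]
tcp_rot: [-1.821, -2.56, -0.0]
wrist_force: [-0.6, -0.2, -2.8]
width: 0.292
```

Run:
```python
from h import *
delta([.4733,-.177,.108],109)
s=status.read_state();print(s["torque"])
```

```text
t 7.7667 pos [ 0.4725 -0.1769  0.114 ] yaw 109.13 F [-0.6 -0.2 -2.8] w 0.291742489976958
delta [-0.0003  0.0007  0.006 ] [ 0.     -0.0001  0.0023]
[-0.02301808  0.017827    0.01337475]
```

Request:
{"fn": "apply_moves", "kwargs": {"deltas": [[0, 0, 0.001, 0, 0, 0, 1], [0, 0, 0.002, 0, 0, 0, 1], [0, 0, 0.003, 0, 0, 0, 1]]}}

```text
time: 8.02
tool_pos: [0.4727, -0.177, 0.111]
tcp_rot: [-1.821, -2.56, -0.0]
wrist_force: [0.1, -0.4, -3.0]
width: 0.291
```

Request:
{"fn": "apply_moves", "kwargs": {"deltas": [[0, 0, 0.001, 0, 0, 0, 1], [0, 0, 0.002, 0, 0, 0, 1]]}}

```text
time: 8.18
tool_pos: [0.4727, -0.177, 0.1091]
tcp_rot: [-1.821, -2.56, -0.0]
wrist_force: [-0.1, -0.0, -2.2]
width: 0.293
```

Request:
{"fn": "apply_moves", "kwargs": {"deltas": [[0, 0, 0.001, 0, 0, 0, 1], [0, 0, 0.0015, 0, 0, 0, 1]]}}

```text
time: 8.35
tool_pos: [0.4727, -0.177, 0.1076]
tcp_rot: [-1.821, -2.56, -0.0]
wrist_force: [-0.1, -0.1, -2.2]
width: 0.293
```

Request:
{"fn": "apply_moves", "kwargs": {"deltas": [[0, 0, 0.001, 0, 0, 0, 1], [0, 0, 0.001, 0, 0, 0, 1]]}}

```text
time: 8.52
tool_pos: [0.4728, -0.177, 0.1068]
tcp_rot: [-1.821, -2.56, -0.0]
wrist_force: [-0.0, -0.8, -0.7]
width: 0.292
```

Request:
{"fn": "apply_moves", "kwargs": {"deltas": [[0, 0, 0.0008, 0, 0, 0, 1], [0, 0, 0.0008, 0, 0, 0.07, 1], [0, 0, 0.0008, 0, 0, 0.14, 1], [0, 0, 0.0008, 0, 0, 0.21, 1], [0, 0, 0.0008, 0, 0, 0.28, 1], [0, 0, 0.001, 0, 0, 0.35, 1]]}}

```text
time: 9.02
tool_pos: [0.4732, -0.1774, 0.1063]
tcp_rot: [2.242, 2.199, 0.0]
wrist_force: [-0.2, -0.3, -0.3]
width: 0.296
```

Run:
```python
from h import *
delta([.4727,-.177,.106],21.8)
s=status.read_state();print(s["torque"])
```

```text
t 9.0167 pos [ 0.4732 -0.1774  0.1063] yaw 88.89 F [-0.2 -0.3 -0.3] w 0.29574904321672324
delta [ 0.0004 -0.0005  0.0003] [1.500e-03 1.000e-04 1.171e+00]
[-0.10150482  0.07357315  0.0026009 ]
```

Request:
{"fn": "apply_moves", "kwargs": {"deltas": [[0, 0, 0.0003, 0, 0, 0.07, 1], [0, 0, 0.0006, 0, 0, 0.14, 1], [0, 0, 0.0009, 0, 0, 0.21, 1], [0, 0, 0.0012, 0, 0, 0.28, 1], [0, 0, 0.0015, 0, 0, 0.35, 1]]}}

```text
time: 9.43
tool_pos: [0.4731, -0.1774, 0.1049]
tcp_rot: [2.591, 1.775, 0.0]
wrist_force: [-1.9, -0.5, 1.0]
width: 0.297
```

Run:
```python
from h import *
delta([.4727,-.177,.106],21.8)
s=status.read_state();print(s["torque"])
```

```text
t 9.4333 pos [ 0.4731 -0.1774  0.1049] yaw 68.84 F [-1.9 -0.5  1. ] w 0.297366457864758
delta [ 0.0003 -0.0005 -0.0011] [0.0012 0.     0.8211]
[-0.10575979  0.20305996 -0.00551244]
```

Request:
{"fn": "apply_moves", "kwargs": {"deltas": [[0, 0, 0.0003, 0, 0, 0.07, 1], [0, 0, 0.0006, 0, 0, 0.14, 1], [0, 0, 0.0009, 0, 0, 0.21, 1], [0, 0, 0.0012, 0, 0, 0.28, 1], [0, 0, 0.0015, 0, 0, 0.35, 1]]}}

```text
time: 9.85
tool_pos: [0.4733, -0.1774, 0.1035]
tcp_rot: [2.86, 1.297, 0.001]
wrist_force: [-0.3, 0.3, 1.2]
width: 0.296
```

Run:
```python
from h import *
delta([.4727,-.177,.106],21.8)
s=status.read_state();print(s["torque"])
```

```text
t 9.85 pos [ 0.4733 -0.1774  0.1035] yaw 48.81 F [-0.3  0.3  1.2] w 0.2961284380724687
delta [-0.0001 -0.0007 -0.0025] [ 1.400e-03 -4.000e-04  4.713e-01]
[0.00742538 0.17070788 0.13575587]
```

Request:
{"fn": "apply_moves", "kwargs": {"deltas": [[0, 0, 0.0003, 0, 0, 0.07, 1], [0, 0, 0.0006, 0, 0, 0.14, 1], [0, 0, 0.0009, 0, 0, 0.21, 1], [0, 0, 0.0012, 0, 0, 0.28, 1], [0, 0, 0.0015, 0, 0, 0.35, 1], [0, 0, 0.0017, 0, 0, 0.41, 1], [0, 0, 0.0017, 0, 0, 0.41, 1]]}}

```text
time: 10.43
tool_pos: [0.4736, -0.1776, 0.102]
tcp_rot: [3.063, 0.691, 0.003]
wrist_force: [0.2, -1.8, 1.9]
width: 0.298
```

Run:
```python
from h import *
delta([.4727,-.177,.106],21.8)
s=status.read_state();print(s["torque"]);C=cam("wrist",s)
a=vision.read_camera("wrist");b=vision.read_camera("top");np.save("w5.npy",a);np.save("t5.npy",b)
T=cv2.resize(b[180:290,335:445],(440,440),interpolation=cv2.INTER_CUBIC)
save("i.png",np.hstack([a[:,200:520],np.zeros((400,4,3),np.uint8),T[20:420]]))
```

```text
t 10.4333 pos [ 0.4736 -0.1776  0.102 ] yaw 25.42 F [ 0.2 -1.8  1.9] w 0.2980935839672579
delta [-0.0006 -0.001  -0.004 ] [ 0.002  -0.0012  0.0631]
[-0.17676468  0.06477519 -0.0796566 ]
```

View pics/i.png

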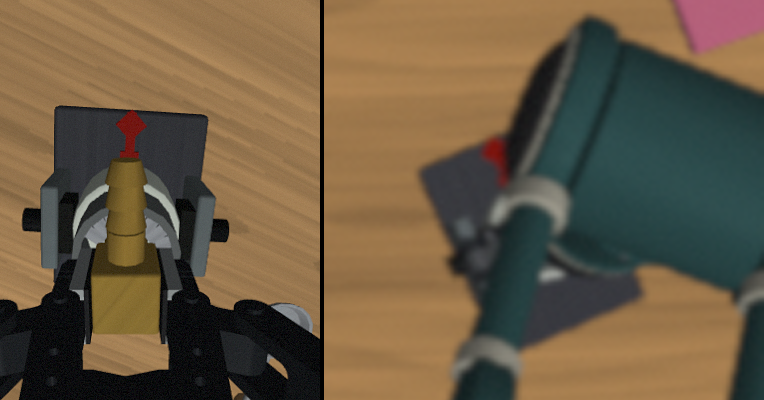

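Run:
```python
from h import *
s=status.read_state();C=cam("wrist",s);a=np.load("w5.npy")
R=Ro.from_rotvec(s["tcp_rot"]).as_matrix();yaw=np.degrees(np.arctan2(R[1,0],R[0,0]))
# front edge of dark base: first dark row per column
hsv=cv2.cvtColor(a,cv2.COLOR_RGB2HSV);P=[]
for u in list(range(262,318))+list(range(346,400)):
    v=np.argmax((hsv[80:150,u,1]<75)&(hsv[80:150,u,2]<110))+80
    P.append(onplane(C,u,v,.012)[:2])
P=np.array(P,np.float32);vx,vy,_,_=cv2.fitLine(P,cv2.DIST_HUBER,0,.01,.01).ravel()
print("edge",((np.degrees(np.arctan2(vy,vx))+90+90)%180)-90,np.linalg.norm(P[0]-P[-1]))
m=(((hsv[...,0]<6)|(hsv[...,0]>174))&(hsv[...,1]>150)&(hsv[...,2]>80)).astype(np.uint8);m[:95]=0;m[165:]=0;m[:,:300]=0;m[:,360:]=0
v,u=np.nonzero(m);print(u.min(),u.max(),v.min(),v.max())
tip=onplane(C,u[v==v.min()].mean(),v.min(),.013);print("red tip",tip, "dir from port",np.degrees(np.arctan2(tip[1]+.177,tip[0]-.473)))
for w in(2,20,44):
  k=v.min()+w;
  if (v==k).any():print(k,u[v==k].mean(),onplane(C,u[v==k].mean(),k,.013))
bm=((hsv[...,0]>14)&(hsv[...,0]<32)&(hsv[...,1]>110)&(hsv[...,2]>60)).astype(np.uint8)
t=[]
for k in(170,180,200,220,250):
    x=np.nonzero(bm[k,295:360])[0]+295;t.append((k,x.mean(),len(x)))
print(t)
p=onplane(C,t[1][1],180,.117-.031);print("yaw",yaw)
A=onplane(C,t[0][1],170,.12);B=onplane(C,t[4][1],250,.12);d=A-B;print("barb",np.degrees(np.arctan2(d[1],d[0])))
```

```text
edge 22.11596 0.08750487
316 346 110 157
red tip [ 0.53311218 -0.15314119  0.013     ] dir from port 21.648363448283245
112 331.0 [ 0.53185984 -0.15339522  0.013     ]
130 331.0 [ 0.52167798 -0.15832335  0.013     ]
154 329.0 [ 0.50711267 -0.16391875  0.013     ]
[(170, np.float64(326.0), 35), (180, np.float64(326.0), 41), (200, np.float64(326.0), 39), (220, np.float64(326.0), 37), (250, np.float64(324.01960784313724), 51)]
yaw 25.574506584139694
barb 24.22157438570995
```

Request:
{"fn": "apply_moves", "kwargs": {"deltas": [[0, 0, 0.0001, 0, 0, 0.03, 1], [0, 0, 0.0002, 0, 0, 0.053, 1], [0, 0, 0.0002, 0, 0, 0.053, 1]]}}

```text
time: 10.78
tool_pos: [0.4736, -0.1776, 0.1015]
tcp_rot: [3.08, 0.612, 0.003]
wrist_force: [2.2, -2.9, 1.8]
width: 0.29
```

Run:
```python
from h import *
for _ in range(4):
  s=status.read_state();print(s["torque"],s["wrist_force"]);a=vision.read_camera("wrist")
delta([.4727,-.177,.106],21.8)
```

```text
[-0.47650277 -0.27042963  0.15390621] [ 2.19687008 -2.94912904  1.84623587]
[-0.50385196 -0.25818751  0.11397417] [ 1.82350775 -1.61788128  2.27945916]
[-0.52686383 -0.31785146  0.15744049] [ 1.93230758 -2.91129001  2.01746746]
[-0.58788117 -0.37658855  0.10240076] [ 0.89163764 -2.52556876  0.88156071]
t 10.9833 pos [ 0.4736 -0.1776  0.1014] yaw 22.49 F [ 2.4 -2.9  2.6] w 0.2924336607289231
delta [-0.0006 -0.0009 -0.0046] [ 0.0018 -0.0013  0.0121]
```

Request:
{"fn": "apply_moves", "kwargs": {"deltas": [[0, 0, -0.001, 0, 0, 0, 1], [0, 0, -0.002, 0, 0, 0, 1], [0, 0, -0.002, 0, 0, 0, 1], [0, 0, -0.002, 0, 0, 0, 1]], "squeeze": 20}}

```text
time: 11.32
tool_pos: [0.4735, -0.1776, 0.1031]
tcp_rot: [3.08, 0.612, 0.003]
wrist_force: [3.1, -4.6, -1.1]
width: 0.294
```

Request:
{"fn": "apply_moves", "kwargs": {"deltas": [[0, 0, 0, 0, 0, 0, 0.65], [0, 0, 0, 0, 0, 0, 0.55], [0, 0, 0, 0, 0, 0, 0.4], [0, 0, 0, 0, 0, 0, 0.2], [0, 0, 0, 0, 0, 0, 0], [0, 0, 0, 0, 0, 0, 0], [0, 0, 0, 0, 0, 0, 0], [0, 0, 0, 0, 0, 0, 0]]}}

```text
time: 11.98
tool_pos: [0.4726, -0.1769, 0.1029]
tcp_rot: [-3.081, -0.611, 0.0]
wrist_force: [0.5, -0.3, -0.1]
width: 0.998
```

Run:
```python
from h import *
delta([.4727,-.177,.106],22)
s=status.read_state();print(s["torque"]);C=cam("wrist",s)
a=vision.read_camera("wrist");np.save("w6.npy",a);save("j.png",a)
```

```text
t 11.9833 pos [ 0.4726 -0.1769  0.1029] yaw 22.45 F [ 0.5 -0.3 -0.1] w 0.9978523255761906
delta [ 0.      0.0001 -0.0031] [-0.0002  0.0001  0.0078]
[-0.03055951  0.00510187  0.04177786]
```

View pics/j.png

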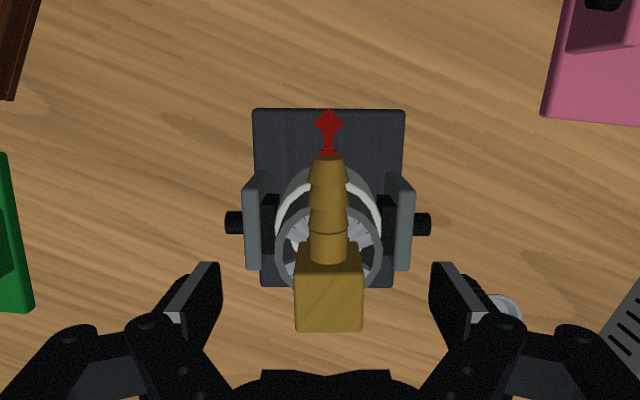

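The wrist view shows the elbow seated in the port, released, with its barb (tip (328,158)) in line with the red arrow (329,112) within about 1°. Now I retreat straight up and check.

Request:
{"fn": "apply_moves", "kwargs": {"deltas": [[0, 0, -0.01, 0, 0, 0, 0], [0, 0, -0.03, 0, 0, 0, 0], [0, 0, -0.055, 0, 0, 0, 0], [0, 0, -0.08, 0, 0, 0, 0], [0, 0, -0.1, 0, 0, 0, 0], [0, 0, -0.115, 0, 0, 0, 0], [0, 0, -0.12, 0, 0, 0, 0], [0, 0, -0.12, 0, 0, 0, 0]]}}

```text
time: 12.7
tool_pos: [0.4739, -0.1775, 0.2254]
tcp_rot: [3.079, 0.611, 0.006]
wrist_force: [0.1, -0.8, 0.3]
width: 1.003
```

Run:
```python
from h import *
delta([.4727,-.177,.22],22)
s=status.read_state();C=cam("wrist",s)
a=vision.read_camera("wrist");save("k.png",a,(180,60,480,260),2.6)
for z in(.129,.134): print(proj(C,[.4727,-.177,z]))
```

```text
t 12.7 pos [ 0.4739 -0.1775  0.2254] yaw 22.45 F [ 0.1 -0.8  0.3] w 1.0031641369257167
delta [-0.0009 -0.001   0.0053] [ 0.0031 -0.003   0.0078]
[324.28659093 204.65414806]
[324.27980513 206.82829444]
```

View pics/k.png

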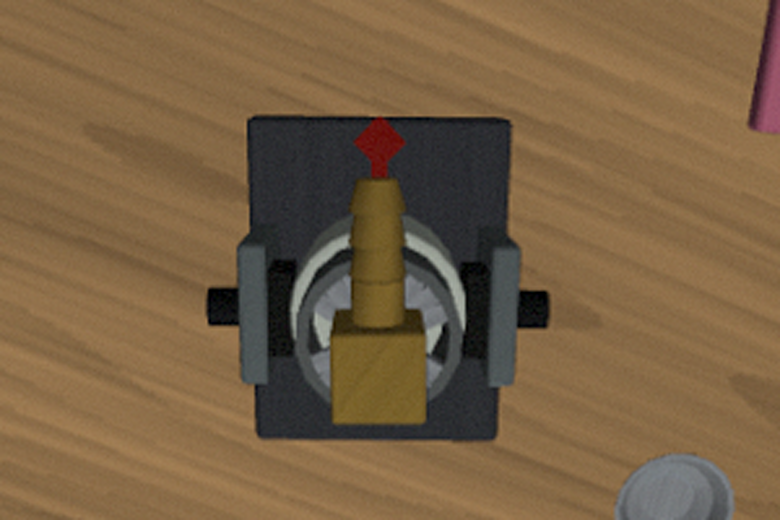

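The crop shows the elbow standing upright in the port. Its barb tip is at (377,180), on the line to the arrow tip at (380,118), and its flats are parallel to the base edges. Handing in.

```bash
python3 -c "
from h import *
print(job.finish_job())"
```

```text
the job is handed in; nothing more can be done
None
```

The elbow is screwed into the dark clamp's port with its barb along the red arrow, and the gripper has let go and backed off. I handed it in at about 12.7 s of the 58 s allowed; no verdict was reported.

**What I did**
- **Start:** I lowered the elbow at about 109° and the lugs first caught on the rim. The upward force rose to about 5 N net, roughly 3 mm of head travel. A shift of about 1.5 mm to re-centre it freed the lugs, and they dropped through the notches onto the seal.
- **Screwing in:** I turned it about 87° clockwise, following it down about 5 mm. I estimate the press at 5 N or less throughout, so the head stayed well short of its 7 mm limit.
- **Release:** I eased off the press, opened the fingers and retreated straight up.

**Last checks**
- **Direction:** the tool angle at release was 22.45°. Four measurements put the arrow at 21.6–22.1°, so the barb is within about 1° and on the not-past side. A rougher earlier measurement gave 17.3°, which I discounted.
- **Placement:** the final picture shows the elbow upright in the port, in line with the arrow. The wrist force was near zero with the fingers open.
- **Resistance:** the torque reading was noisy and less clear than the task describes. It rose to about 0.14 N m after 60° of turning, read −0.08 once, then sat at 0.10–0.16 at the end.
- **Bystanders:** I did not photograph them again at the end, but the wrist force showed no contact other than the elbow and port.

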